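Pull a glued frame joint home with a one-hand bar clamp

ROBOT

A 6-joint arm with a two-finger parallel gripper is mounted at the origin on the work surface; the furniture and walls round the work are solid. World frame = base frame: x ahead of the robot, y to its left, z up, the work surface at z = 0. Lengths are in mm, angles in degrees, forces in N, time in s.
With the tool pointing down it reaches from about 350 to 850 mm from the base axis. Payload 8.1 kg.
Tool frame: the origin (TCP) lies at the centre of the arm's flange, where the gripper is bolted on; the fingertips stand 173 mm ahead of it and the grasp point (between the pads) lies 155 mm ahead of it; z points along the fingers, y is the line along which they close (so a half turn about z gives the same grasp; the last joint's range is limited). The gripper opens to 85 mm and grips with 20 to 120 N. Pads are 22 mm wide; open, the fingers measure 114 mm over their backs; the gripper's body (76 mm by 85 mm) begins 54 mm behind the grasp point. The pads swing forward as they close: fully open they stand 13 mm farther back than shut.
Start: joints at [-72.33, 7.471, 85.268, -0, 87.261, -4.893], TCP at [230.241, -554.072, 404.692] pointing down, gripper open.
Joint ranges: [-169.43, 169.43], [-51.17, 129.36], [1.28, 143.12], [-76.62, 256.62], [0, 156.53], [-152.29, 152.29]. Speed limits (degrees/s): [136.94, 136.94, 159.86, 180, 180, 180].

INTERFACE

Orientations are given as [roll, pitch, yaw] about the fixed x, y, z axes, in that order (R = Rz(yaw) Ry(pitch) Rx(roll)).
In Python, from bench import * gives the robot as it stands.
- The arm moves only by the shell command python3 -m jog 'ROWS' [FORCE]. ROWS is text: rows parted by semicolons, each of 7 numbers parted by spaces: the shift along the tool's x, y, z scaled (see below), then the turn, a rotation vector about the tool's x, y, z scaled (see below), then the closure, from -1 (fully open) to 1 (shut). In form: tx ty tz wx wy wz hand; .... A call has 1 to 5 rows; each row shifts and turns the commanded pose from where the row before left it, along the tool's axes as they then stand; what a row does not reach is not made up. The controller multiplies each number of a shift by 0.1 m and each number of a turn by 60 degrees. A row lasts 1/8 s, in which the tool goes at most 62.5 mm and 10.7 degrees, less where a joint would pass 70% of its speed; a pose out of reach is approached as far as the arm can. A call with a number of a shift or a turn outside -1 to 1 is refused whole. A call with a gripper value outside its range is refused whole. The fingers move at their own pace and stop on an object; FORCE is the grip in N (left out, the last holds). Time passes only in rows, so rows that do not move let the fingers close. It gives the time, the measured TCP pose, the force, the opening and the grip force at its end, in the units of the state.
- sense(): the state, without advancing time (a new reading comes with each control period).
- snapshot(name): name is "side" or "top"; returns a dict with "img" (420x560x3 uint8, red, green, blue), "fx", "fy", "cx", "cy" (pixels), "dist" ([k1, k2, p1, p2, k3] as OpenCV has them; the pictures are not rectified), "extrinsics" (4x4, takes a point from camera to world coordinates). Camera axes: x right, y down, z forward; pixel columns grow to the right and rows downward; lengths in mm; the calibration is good to about 2 mm. A picture is of the moment at which its call begins. There is no depth.
- hand_in(): hands the job in; it is judged then, once.
The state is a dict: "time": time; "joint_pos": joint angles; "qd": joint speeds; "joint_efforts": joint torques, N m; "tool_pos": TCP position; "tcp_rot": TCP orientation; "ft_force": force on the tool from outside, world axes, zero at the start; "wrist_torque": the same for the moment, N m; "finger_gap": finger opening in mm; "grip_force": force on a finger pad.
Only numpy, scipy, OpenCV 4.12 (cv2) and the standard library are available. Lean on these libraries where they do the work, as an engineer would, in place of code of your own. Each camera call takes 0.05 s, during which the arm holds its last target. There are 200 camera calls.

TASK

The little wooden light-box frame has just been glued: press its loose end strip fully home with the one-hand bar clamp that lies round it, pumping the trigger (squeeze it to the pistol grip, let it spring right back, squeeze again) until the frame is tight between both jaws. Do not push the bar, the far jaw or the frame by hand, squeeze snugly but gently so that the thin frame is not crushed, and leave the other things where they stand. Finish while still holding the trigger squeezed, so that the joint stays under pressure while the glue grabs.

Things in the scene. Friction and masses are not known exactly. Their poses are not given: they have to be found in the camera images.
- clamp: Black one-hand ratchet bar clamp, loose, lying flat on its side, 200 x 280 x 36 mm, 0.6 kg. Origin on the table under the bar, in the head. +y: along the steel bar to the far jaw; +x: the way both jaws point; pistol grip and, to +y of it, the trigger point to -x. Squeezing draws bar and far jaw to -y; a catch lets the bar slip back 5 mm (a tooth) at most. It slides a little when squeezed.
- clamp_grip (a point): Where to squeeze along the clamp's y (axes as the clamp's): midway between the outer faces of grip (33 mm to -y; 22 mm thick, 3 to 33 mm above the table) and released trigger (33 mm to +y; 12 mm thick, 8 to 28 mm above the table), 18 mm up. So 66 mm wide, about 41 mm when squeezed to the stop. Both are straight along x for 22 mm either side; nothing stands beside them. It moves with the clamp.
- clamp_trigger (a joint): Trigger angle, rad: 0 released, 0.25 at its stop; pin 104 mm from clamp_grip. A spring of 5 N (released) to 7 N (stop) at clamp_grip returns it. A full stroke draws the bar 10 mm (two teeth); let it back below 0.03 before each stroke so that the pawl takes new teeth. Once all is tight it stops part-way; should it reach its stop just then, one stroke more is needed.
- clamp_bar (a joint): How far the bar is drawn in, m: 0 with the pads 133 mm apart, starts at 0 to 0.012, about 0.049 when the closed frame (84 mm) is tight between both pads. Then it moves no more and the pads press about 2.4 times what is squeezed at clamp_grip beyond 8 N: 14 N of squeeze gives 14 N, 18 N gives 24 N, 25 N gives 41 N, 36 N gives 55 to 70 N. Under 10 N hardly drives it.
- clamp_near_pad (a point): Middle of the face of the near jaw's pad, fixed on the head, looking to +y of the clamp: 32 mm wide (x), 36 mm high, 62 mm to +x of the bar, 18 mm above the table.
- clamp_far_pad (a point): Middle of the face of the far jaw's pad on the bar's end, looking to -y of the clamp, 32 mm wide, 36 mm high, 18 mm above the table.
- frame: Light-box frame of thin pale wood strips lying flat between the jaws, 92 (x) x 72 (y) x 20 mm, loose, 0.12 kg: three sides are joined, the open end faces +y (to the far jaw) with a dowel hole in each side strip. Origin under its centre, axes nearly the clamp's. Crushed if the clamp presses it with over 80 N.
- rail: Loose end strip of the frame, 92 (x) x 12 (y) x 20 mm, at the open end on its two dowels (6 mm thick, 11 mm long, to -y, started in their holes), 5 to 8 mm short of home. Origin under its centre; home is 42 mm to +y of the frame's origin, flush on the side strips. The glue needs at least 10 N of pad pressure on both ends.
- glue_stick: Glue stick standing on its base, 26 mm across, 95 mm high, origin under it; to be left alone.
- tape_kraft: Roll of brown paper tape lying flat, 73 mm across, 24 mm high, origin under it; to be left alone.
- ink_bottle: Square ink bottle with a screw cap, 46 x 46 x 57 mm, origin under it; to be left alone.

How it is judged:
By the outcome, as a careful person would: the job done as asked, in the order asked, and still so for the second after the job is handed in, while the arm keeps its last pose, push and grip.
It also fails if it takes over 45 s, if anything falls off the work surface, if the arm or the gripper's body presses on something with over 40 N, if the wrist force passes 120 N, or if a joint passes its speed limit or range.

## Working session

There is one attempt and no reset: what is moved stays moved. The work goes in short steps, Python scripts to look and compute and a shell command to move; the robot and the scene stay as the last step left them, time stands still between calls to the robot, and variables do not carry over. Pictures are saved under pics/ and viewed, at most 10 in all, crops included, and the job is handed in when it is done.

```bash
mkdir -p pics; ls; cat > h.py <<'E'
from bench import *
import numpy as np, cv2
def ray(s,uv):
    K=np.array([[s["fx"],0,s["cx"]],[0,s["fy"],s["cy"]],[0,0,1.]])
    p=cv2.undistortPoints(np.array(uv,float).reshape(-1,1,2),K,np.array(s["dist"],float)).reshape(-1,2)
    E=np.array(s["extrinsics"]); d=np.c_[p,np.ones(len(p))]@E[:3,:3].T
    return E[:3,3],d
def onz(s,uv,z):
    o,d=ray(s,uv); return o+d*((z-o[2])/d[:,2])[:,None]
def shot(n,f):
    s=snapshot(n); cv2.imwrite("pics/"+f,s["img"][:,:,::-1]); return s
E
python3 - <<'E'
from h import *
a=shot("top","t0.png");b=shot("side","s0.png")
print(np.round(a["extrinsics"],2),np.round(b["extrinsics"],2),a["fx"])
print(sense())
E
```

```text
pics
[[ 1.00000e-02 -9.80000e-01  1.80000e-01  3.05280e+02]
 [-1.00000e+00 -1.00000e-02 -0.00000e+00 -1.52200e+02]
 [ 0.00000e+00 -1.80000e-01 -9.80000e-01  1.33284e+03]
 [ 0.00000e+00  0.00000e+00  0.00000e+00  1.00000e+00]] [[-1.0000e+00 -4.0000e-02  4.0000e-02  5.2470e+02]
 [-6.0000e-02  6.6000e-01 -7.5000e-01  5.8206e+02]
 [ 1.0000e-02 -7.5000e-01 -6.7000e-01  7.1094e+02]
 [ 0.0000e+00  0.0000e+00  0.0000e+00  1.0000e+00]] 529.9320416099891
{'time': 0.1, 'joint_pos': array([-7.23306624e+01,  7.51093434e+00,  8.53240363e+01,  3.71019461e-04,
        8.72640770e+01, -4.89205651e+00]), 'qd': array([-0.08367539, -0.05648132, -0.21199188, -0.01827811, -0.03797742,
        0.02035243]), 'joint_efforts': array([ 1.62932389e-03, -5.70950139e+01, -5.01942158e+01, -3.18753041e-05,
        8.10801052e-03, -6.90482329e-05]), 'tool_pos': array([ 230.16886052, -553.85945205,  403.73794966]), 'tcp_rot': array([-1.79901345e+02, -8.81587956e-03,  2.25613685e+01]), 'ft_force': array([ 0.58459788, -0.02966477,  0.73358829]), 'wrist_torque': array([-0.01218135, -0.05044331, -0.01493913]), 'grip_force': 0.0, 'finger_gap': 85.5223748572931}
```

View pics/t0.png

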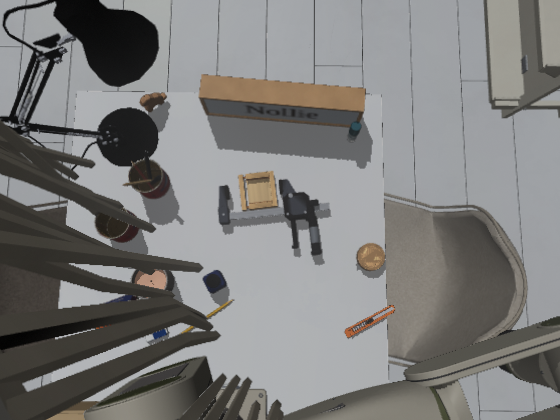

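View pics/s0.png

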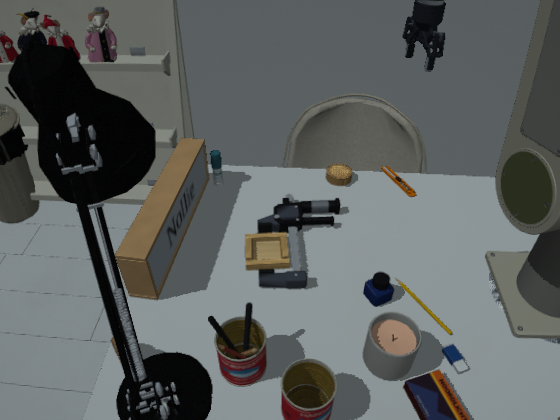

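The top view shows the clamp with its bar from about (230,214) to (328,207). The grip end is near (316,250), the trigger end near (295,246), and the frame at (258,190). I'll enlarge this part.

```bash
python3 - <<'E'
import cv2
a=cv2.imread("pics/t0.png")[165:265,205:345]; b=cv2.imread("pics/s0.png")[185:295,235:350]
cv2.imwrite("pics/t0c.png",cv2.resize(a,None,fx=5.6,fy=5.6,interpolation=cv2.INTER_CUBIC))
cv2.imwrite("pics/s0c.png",cv2.resize(b,None,fx=5,fy=5,interpolation=cv2.INTER_CUBIC))
E
```

```text
(no output)
```

View pics/t0c.png

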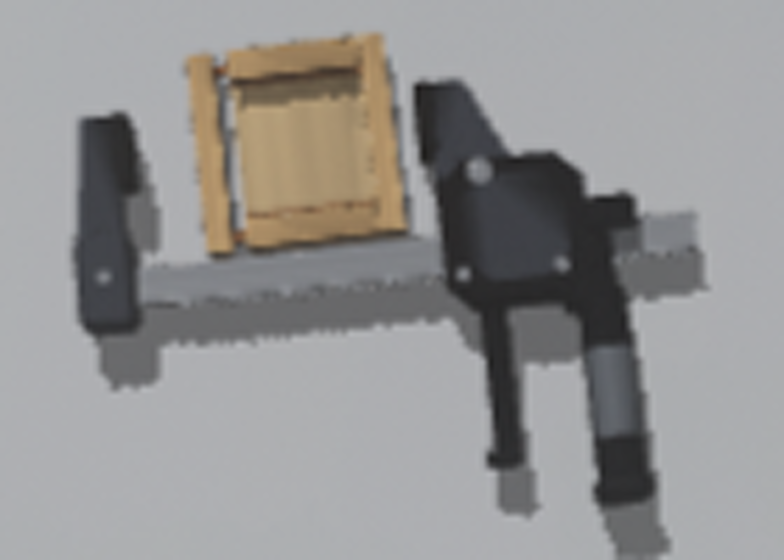

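View pics/s0c.png

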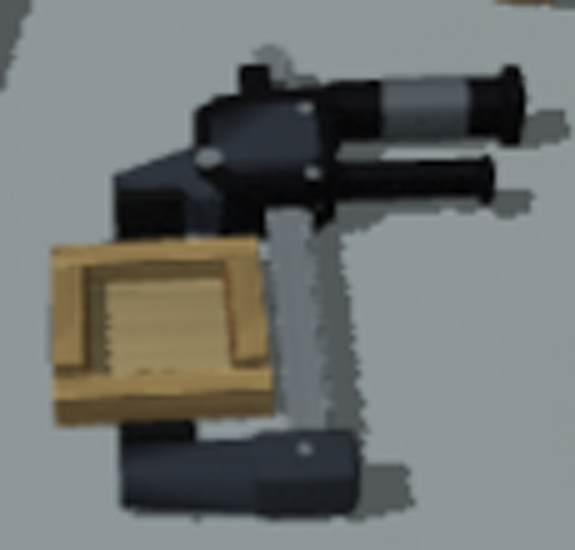

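```bash
python3 - <<'E'
from h import *
a=snapshot("top");b=snapshot("side")
T=lambda x,y:(205+x/5.6-.4,165+y/5.6-.4)
S=lambda x,y:(235+x/5-.4,185+y/5-.4)
def pr(n,s,pts,z):
    for p,q in zip(pts,onz(s,pts,z)): print(n,np.round(q))
pr("grip sleeve corners top z33",a,[T(588,347),T(630,347),T(597,435),T(642,435),T(625,490)],25)
pr("trig top z20: L/R up, L/R low, end",a,[T(485,320),T(510,320),T(494,450),T(522,450),T(505,465)],24)
pr("bar z~22 head-left end, far end",a,[T(140,282),T(440,253)],22)
pr("bar right end",a,[T(700,230)],22)
pr("bolts top z36",a,[T(479,170),T(463,274),T(562,264),T(103,277)],36)
pr("frame top corners z20: rail TL, BL, BR, TR",a,[T(188,58),T(213,255),T(407,230),T(382,36)],20)
pr("side sleeve z25 far/near",b,[S(383,80),S(383,138),S(468,80),S(468,138),S(522,105)],18)
pr("side trig",b,[S(340,158),S(340,198),S(485,158),S(485,198)],18)
pr("side bolts z36",b,[S(209,157),S(313,172),S(305,108),S(305,448)],36)
print(a["img"].shape)
E
```

```text
grip sleeve corners top z33 [ 497. -213.   25.]
grip sleeve corners top z33 [ 498. -231.   25.]
grip sleeve corners top z33 [ 458. -217.   25.]
grip sleeve corners top z33 [ 458. -236.   25.]
grip sleeve corners top z33 [ 434. -229.   25.]
trig top z20: L/R up, L/R low, end [ 509. -167.   24.]
trig top z20: L/R up, L/R low, end [ 510. -178.   24.]
trig top z20: L/R up, L/R low, end [ 451. -171.   24.]
trig top z20: L/R up, L/R low, end [ 451. -183.   24.]
trig top z20: L/R up, L/R low, end [ 445. -176.   24.]
bar z~22 head-left end, far end [526. -12.  22.]
bar z~22 head-left end, far end [ 540. -146.   22.]
bar right end [ 551. -263.   22.]
bolts top z36 [ 575. -163.   36.]
bolts top z36 [ 528. -157.   36.]
bolts top z36 [ 533. -201.   36.]
bolts top z36 [525.   3.  36.]
frame top corners z20: rail TL, BL, BR, TR [629. -31.  20.]
frame top corners z20: rail TL, BL, BR, TR [539. -44.  20.]
frame top corners z20: rail TL, BL, BR, TR [ 551. -131.   20.]
frame top corners z20: rail TL, BL, BR, TR [ 641. -119.   20.]
side sleeve z25 far/near [ 498. -244.   18.]
side sleeve z25 far/near [ 497. -202.   18.]
side sleeve z25 far/near [ 456. -247.   18.]
side sleeve z25 far/near [ 457. -204.   18.]
side sleeve z25 far/near [ 431. -230.   18.]
side trig [ 517. -186.   18.]
side trig [ 516. -159.   18.]
side trig [ 450. -191.   18.]
side trig [ 450. -164.   18.]
side bolts z36 [ 576. -163.   36.]
side bolts z36 [ 529. -156.   36.]
side bolts z36 [ 534. -200.   36.]
side bolts z36 [527.   5.  36.]
(420, 560, 3)
```

Ray results from the two views:
- **Sleeve:** x from 457 to 498, grip outer face at y ≈ -235.
- **Trigger:** outer face at y ≈ -169, which makes 66 mm overall, as given.
- **clamp_grip:** about (477, -202).
- **Clamp yaw:** about 6.2°.

Now I'll move over it.

```bash
python3 -m jog '0 0 0 0 0 0.137 -1; 0 0 0 0 0 0.137 -1; 0.4 -0.46 0 0 0 0 -1; 0.4 -0.46 0 0 0 0 -1; 0.4 -0.46 0 0 0 0 -1' 20; python3 -m jog '0.4 -0.46 0 0 0 0 -1; 0.4 -0.46 0 0 0 0 -1; 0.4 -0.46 0 0 0 0 -1; 0.4 -0.46 0 0 0 0 -1; 0 0 0 0 0 0 -1'
cat >> h.py <<'E'
def togo(x,y,z,yaw):
    s=sense();p=np.array(s["tool_pos"]);c=np.radians(s["tcp_rot"][2])
    d=np.array([x,y,z])-p
    print("togo tool",np.round([(d[0]*np.cos(c)+d[1]*np.sin(c))/100,(d[0]*np.sin(c)-d[1]*np.cos(c))/100,-d[2]/100,(s["tcp_rot"][2]-yaw)/60],3),"rot",np.round(s["tcp_rot"],2),"t",s["time"])
E
python3 -c "from h import *;togo(477,-202,175,6.2)"
```

```text
time: 0.82
tool_pos: [335.4, -402.5, 404.5]
tcp_rot: [-180.0, -0.0, 6.1]
ft_force: [0.9, -0.5, 0.3]
finger_gap: 85.1
grip_force: 0.0
time: 1.45
tool_pos: [476.0, -200.5, 404.5]
tcp_rot: [-179.9, -0.0, 6.5]
ft_force: [-0.0, -1.0, 0.0]
finger_gap: 85.2
grip_force: 0.0
togo tool [0.008 0.016 2.295 0.004] rot [-1.7994e+02 -3.0000e-02  6.4700e+00] t 1.45
```

```bash
python3 -m jog '0.01 0.015 0.6 0 0 0 -1; 0 0 0.6 0 0 0 -1; 0 0 0.5 0 0 0 -1; 0 0 0.2 0 0 0 -1; 0 0 0 0 0 0 -1'; python3 - <<'E'
from h import *
togo(477,-202,175,6.2)
a=shot("top","t1.png");b=shot("side","s1.png")
o=[cv2.resize(i[:,:,::-1],(400,400),interpolation=cv2.INTER_CUBIC) for i in (a["img"][165:265,225:325],b["img"][160:280,245:365])]
cv2.imwrite("pics/c1.png",np.hstack(o))
E
```

```text
time: 2.08
tool_pos: [473.9, -205.6, 212.5]
tcp_rot: [-179.9, 0.2, 6.1]
ft_force: [0.1, 0.9, 0.3]
finger_gap: 85.0
grip_force: 0.0
togo tool [ 0.034 -0.033  0.375 -0.002] rot [-179.86    0.23    6.07] t 2.075
```

View pics/c1.png

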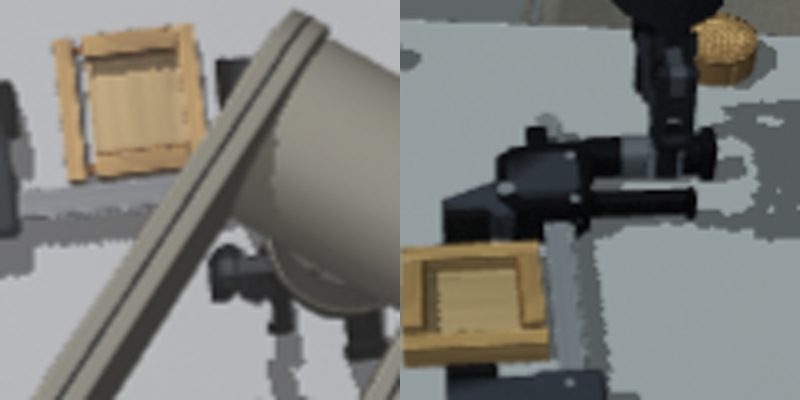

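The arm partly hides the clamp in the top view. In the side view the fingers hang over the sleeve, at about (670,150) in the crop, and the clamp hasn't moved. I'll let the arm settle and correct before the last descent.

```bash
python3 -m jog '0 0 0 0 0 0 -1; 0 0 0 0 0 0 -1'; python3 -c "from h import *;togo(477,-202,175,6.2)"
```

```text
time: 2.42
tool_pos: [476.0, -205.8, 216.1]
tcp_rot: [179.9, -0.1, 6.1]
ft_force: [-0.3, -0.7, 0.8]
finger_gap: 85.1
grip_force: 0.0
togo tool [ 0.014 -0.037  0.411 -0.001] rot [ 1.7992e+02 -1.1000e-01  6.1200e+00] t 2.425
```

```bash
python3 -m jog '0.014 -0.037 0 0 0 0 -1; 0 0 0.2 0 0 0 -1; 0 0 0.2 0 0 0 -1; 0 0 0 0 0 0 -1; 0 0 0 0 0 0 -1'; python3 -c "from h import *;togo(477,-202,175,6.2)"
```

```text
time: 3.05
tool_pos: [476.8, -201.6, 175.4]
tcp_rot: [180.0, -0.0, 6.1]
ft_force: [0.3, -0.5, 0.3]
finger_gap: 85.4
grip_force: 0.0
togo tool [ 0.002  0.004  0.004 -0.001] rot [ 1.7998e+02 -3.0000e-02  6.1300e+00] t 3.05
```

```bash
python3 -m jog '0 0 0 0 0 0 -0.55; 0 0 0 0 0 0 -0.55; 0 0.04 0 0 0 0 -0.35; 0 0.04 0 0 0 0 -0.15; 0 0.04 0 0 0 0 0.1' 20;  python3 -m jog '0 0 0 0 0 0 0.1; 0 0 0 0 0 0 0.1'; python3 -c "
from h import *
b=shot('side','s2.png');print(sense()['finger_gap'])"
```

```text
time: 3.68
tool_pos: [479.1, -214.3, 177.1]
tcp_rot: [179.9, -0.2, 6.1]
ft_force: [0.7, 10.6, 15.3]
finger_gap: 41.7
grip_force: 18.0
time: 3.92
tool_pos: [479.1, -214.3, 177.2]
tcp_rot: [179.9, -0.2, 6.1]
ft_force: [-1.4, 1.5, 13.0]
finger_gap: 42.2
grip_force: 20.6
41.71448059188845
```

```bash
python3 -c "
import cv2,numpy as np
o=[cv2.resize(cv2.imread('pics/'+f)[160:310,235:375],(400,428),interpolation=cv2.INTER_CUBIC) for f in ('s1.png','s2.png')]
cv2.imwrite('pics/c2.png',np.hstack(o))"
```

```text
(no output)
```

View pics/c2.png

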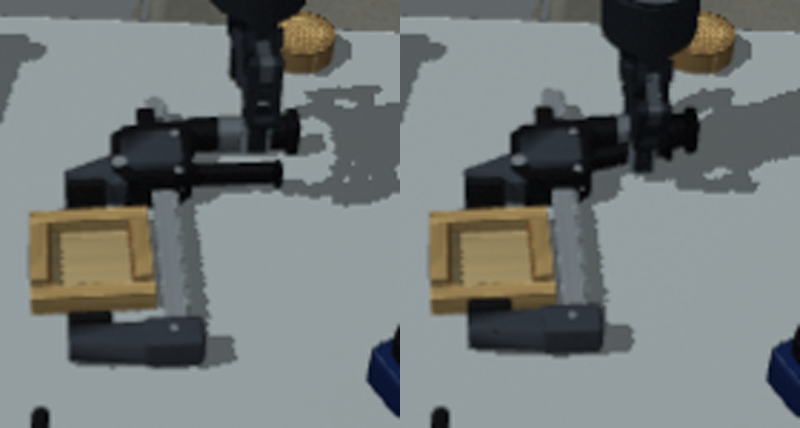

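The stroke reached the stop at 42 mm and the far jaw moved in, from (185,318) to about (580,308) in the crop; the clamp body barely slid. The 13 N of vertical force suggests the swinging pads drag downward, so I'll release and lift 3 mm before the next strokes.

```bash
python3 -m jog '0 -0.04 -0.01 0 0 0 -0.3; 0 -0.04 -0.01 0 0 0 -0.55; 0 -0.04 -0.01 0 0 0 -0.72; 0 0 0 0 0 0 -0.72; 0 0 0 0 0 0 -0.72'; python3 -m jog '0 0.04 0 0 0 0 -0.35; 0 0.04 0 0 0 0 -0.15; 0 0.04 0 0 0 0 0.1; 0 0 0 0 0 0 0.1; 0 0 0 0 0 0 0.1' 20; python3 -m jog '0 -0.04 0 0 0 0 -0.3; 0 -0.04 0 0 0 0 -0.55; 0 -0.04 0 0 0 0 -0.72; 0 0 0 0 0 0 -0.72; 0 0 0 0 0 0 -0.72'; python3 -c "
from h import *
b=shot('side','s3.png');cv2.imwrite('pics/c3.png',cv2.resize(cv2.imread('pics/s3.png')[160:310,235:375],(560,600),interpolation=cv2.INTER_CUBIC))"
```

```text
time: 4.6
tool_pos: [476.6, -201.6, 177.9]
tcp_rot: [180.0, -0.0, 6.1]
ft_force: [0.2, 0.1, 0.2]
finger_gap: 73.3
grip_force: 0.0
time: 5.22
tool_pos: [479.0, -214.4, 180.0]
tcp_rot: [179.9, -0.2, 6.1]
ft_force: [-1.8, 2.2, 14.5]
finger_gap: 41.8
grip_force: 20.4
time: 5.85
tool_pos: [476.5, -201.6, 177.8]
tcp_rot: [180.0, -0.0, 6.1]
ft_force: [0.1, -0.6, 0.2]
finger_gap: 73.2
grip_force: 0.0
```

View pics/c3.png

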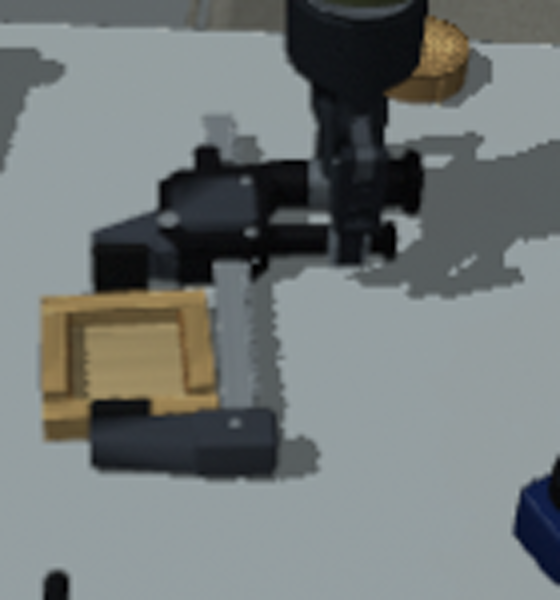

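The trigger is back at its released position (about (330,238)) and the far pad is just reaching the rail (about (120,405)). The clamp hasn't moved, so I'll keep pumping.

```bash
python3 -m jog '0 0.04 0 0 0 0 -0.35; 0 0.04 0 0 0 0 -0.15; 0 0.04 0 0 0 0 0.1; 0 0 0 0 0 0 0.1; 0 0 0 0 0 0 0.1' 20; python3 -m jog '0 -0.04 0 0 0 0 -0.3; 0 -0.04 0 0 0 0 -0.55; 0 -0.04 0 0 0 0 -0.72; 0 0 0 0 0 0 -0.72; 0 0 0 0 0 0 -0.72'; python3 -m jog '0 0.04 0 0 0 0 -0.35; 0 0.04 0 0 0 0 -0.15; 0 0.04 0 0 0 0 0.1; 0 0 0 0 0 0 0.1; 0 0 0 0 0 0 0.1'; python3 -c "
from h import *
b=shot('side','s4.png');cv2.imwrite('pics/c4.png',cv2.resize(cv2.imread('pics/s4.png')[160:310,235:375],(560,600),interpolation=cv2.INTER_CUBIC))"
```

```text
time: 6.52
tool_pos: [479.0, -214.3, 180.0]
tcp_rot: [179.9, -0.2, 6.1]
ft_force: [-2.2, 2.6, 15.4]
finger_gap: 42.0
grip_force: 20.3
time: 7.15
tool_pos: [476.5, -201.6, 177.8]
tcp_rot: [180.0, -0.0, 6.1]
ft_force: [0.5, 0.1, -0.1]
finger_gap: 73.7
grip_force: 0.0
time: 7.78
tool_pos: [479.0, -214.3, 180.0]
tcp_rot: [179.9, -0.2, 6.1]
ft_force: [-2.8, 3.1, 14.9]
finger_gap: 42.2
grip_force: 20.3
```

View pics/c4.png

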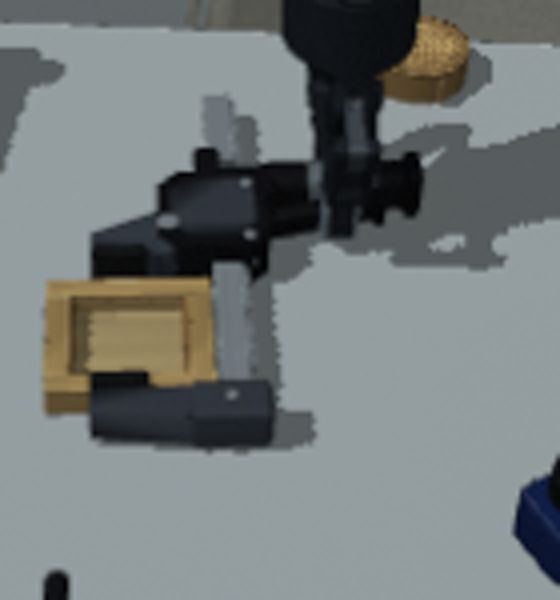

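After four strokes the rail is nearly or fully home (about (120,385)) and the frame is close to the near pad. I'll do another stroke.

```bash
python3 -m jog '0 -0.04 0 0 0 0 -0.3; 0 -0.04 0 0 0 0 -0.55; 0 -0.04 0 0 0 0 -0.72; 0 0 0 0 0 0 -0.72; 0 0 0 0 0 0 -0.72'; python3 -m jog '0 0.04 0 0 0 0 -0.35; 0 0.04 0 0 0 0 -0.15; 0 0.04 0 0 0 0 0.1; 0 0 0 0 0 0 0.1; 0 0 0 0 0 0 0.1' 20
```

```text
time: 8.45
tool_pos: [476.5, -201.6, 177.8]
tcp_rot: [180.0, -0.0, 6.1]
ft_force: [-0.7, 1.0, 0.5]
finger_gap: 73.2
grip_force: 0.0
time: 9.07
tool_pos: [478.8, -213.4, 179.5]
tcp_rot: [-180.0, -0.1, 6.2]
ft_force: [-1.7, 7.3, 14.1]
finger_gap: 51.1
grip_force: 19.7
```

The fingers stopped part-way, at 51 mm, so the clamp is tight. I'll shift the hand back a little to remove the side load, hold at 22 N, and check both views.

```bash
python3 -m jog '0 -0.02 0 0 0 0 0.1; 0 -0.02 0 0 0 0 0.1; 0 0 0 0 0 0 0.1; 0 0 0 0 0 0 0.1; 0 0 0 0 0 0 0.1' 22; python3 - <<'E'
from h import *
a=shot("top","t5.png");b=shot("side","s5.png")
o=[cv2.resize(i[:,:,::-1],(400,400),interpolation=cv2.INTER_CUBIC) for i in (a["img"][155:245,205:295],b["img"][190:280,235:325])]
cv2.imwrite("pics/c5.png",np.hstack(o))
E
```

```text
time: 9.7
tool_pos: [478.3, -211.1, 179.6]
tcp_rot: [179.8, -0.2, 6.1]
ft_force: [-1.9, -4.3, 8.7]
finger_gap: 50.7
grip_force: 24.5
```

View pics/c5.png

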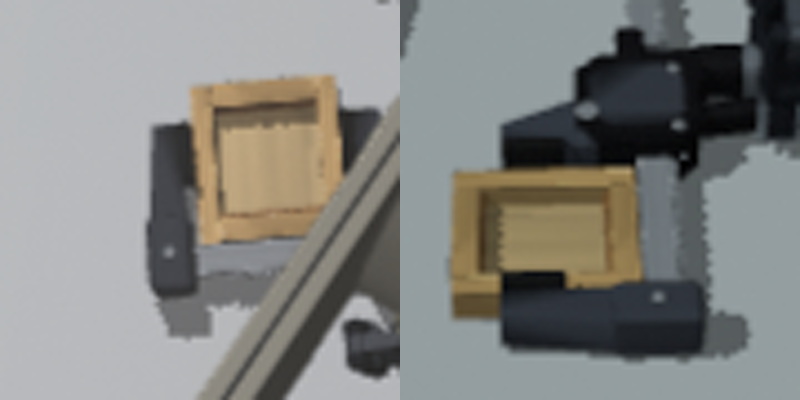

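In the top view the rail is flush on the side strips, with no gap at about (212,160). The frame touches both pads, at (190,160) and (342,140). I'll do a steady check and hand in.

```bash
python3 -m jog '0 0 0 0 0 0 0.1; 0 0 0 0 0 0 0.1; 0 0 0 0 0 0 0.1; 0 0 0 0 0 0 0.1' 22 && python3 -c "from bench import *;print(hand_in())"
```

```text
time: 10.3
tool_pos: [478.3, -211.1, 179.6]
tcp_rot: [179.8, -0.2, 6.1]
ft_force: [-1.1, -3.9, 8.4]
finger_gap: 51.0
grip_force: 24.4
the job is handed in; nothing more can be done
None
```

I handed the job in at 10.3 s with the trigger still held at about 24 N, after five strokes: the last stopped part-way, and the pictures show the rail flush and the frame touching both jaws.

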